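# Put the nail set away in the push-catch punch box

## Robot

A 6-joint arm with a two-finger parallel gripper is mounted at the origin on a cart in front of the work surface, level with it; the furniture and walls round the work are solid. World frame = base frame: x ahead of the robot, y to its left, z up, the work surface at z = 0. Lengths are in m, angles in rad, forces in N, time in s.
With the tool pointing down it reaches from about 0.25 to 0.775 m from the base axis. Payload 4 kg.
Tool frame: the origin (TCP) lies at the very end of the fingers, on their centre line; the grasp point (between the pads) lies 19 mm behind it; y points along the fingers, x is the direction in which the jaws open and shut, and the axes are right-handed (so a half turn about y gives the same grasp; the last joint's range is limited). The gripper opens to 85 mm and grips with 20 to 120 N. Pads are 22 mm wide; open, the fingers measure 114 mm over their backs; the gripper's body (76 mm by 85 mm) begins 54 mm behind the grasp point. The pads swing forward as they close: fully open they stand 13 mm farther back than shut.
Start: joints at [1.155, 0.087, 1.371, -0, 1.684, -0.103], TCP at [0.169, 0.523, 0.231] pointing down, gripper open.
Joint ranges: [-3.1, 3.1], [-0.76, 2.03], [0.27, 2.55], [-1.08, 4.22], [0.17, 2.65], [-2.57, 2.57]. Speed limits (rad/s): [2.79, 2.79, 3.14, 3.14, 3.14, 3.14].

## Interface

Orientations are given as [roll, pitch, yaw] about the fixed x, y, z axes, in that order (R = Rz(yaw) Ry(pitch) Rx(roll)).
In Python, from rig import ctrl gives the robot as it stands. The module is installed in compiled form; this text tells all that it offers.
- The arm moves only by the tool move_arm, never from a script. Its argument "rows" is a list of rows, each a list of 7 numbers: the turn, a rotation vector about the tool's x, y, z in rad, then the shift along the tool's x, y, z in mm, then the opening in per cent of the stroke, from 0 (shut) to 100 (fully open). In form: [[wx, wy, wz, x, y, z, fingers], ...]. A call has 1 to 5 rows; each row is the pose to reach, as a shift and turn from the pose commanded when the call began, along the tool's axes at that moment; what a row does not reach only later rows make up. A row lasts 1/10 s, in which the tool goes at most 50 mm and 8.59 degrees, less where a joint would pass 70% of its speed; a pose out of reach is approached as far as the arm can. A call with a gripper value outside its range is refused whole. The fingers move at their own pace and stop on an object; "grip_force" is the grip in N (left out, the last holds). Time passes only in rows, so rows that repeat a pose let the fingers close. It gives the time, the measured TCP pose, the force and the opening at its end, in the units of the state.
- ctrl.state(): the state, without advancing time (a new reading comes with each control period).
- ctrl.read_camera(name): name is "scene" or "side" or "wrist"; returns a dict with "frame" (384x512x3 uint8, blue, green, red), "fx", "fy", "cx", "cy" (pixels), "R" (3x3) and "t" (3): a world point X has camera coordinates R X + t; the wrist camera has in their place "mount" (4x4, takes a point from camera to tool coordinates, whose origin is the TCP and whose axes are the tool frame's). Camera axes: x right, y down, z forward; pixel columns grow to the right and rows downward; lengths in m; the calibration is good to about 2 mm. The wrist camera is an equidistant fisheye: a pixel r from the principal point sees the ray r / f radians off the axis. A picture is of the moment at which its call begins: read the wrist's pose just before it. There is no depth.
- ctrl.close_job(): hands the job in, once; it reports no verdict.
The state is a dict: "time_s": time; "qpos": joint angles; "dq": joint speeds; "tau": joint torques, N m; "eef_pos": TCP position; "tool_rot": TCP orientation; "ft_force": force on the tool from outside, world axes, zero at the start; "torque": the same for the moment, N m; "grip_width": finger opening in m.
Only numpy, scipy, OpenCV 4.12 (cv2) and the standard library are available. Lean on these libraries where they do the work, as an engineer would, in place of code of your own. Each camera call takes 0.05 s, during which the arm holds its last target. There are 200 camera calls.

## Task

Put the nail set away in the punch box: press down on the pad of the shut lid until its push catch lets go and the lid springs open, put the nail set lying flat in the empty front compartment, then swing the lid down and press it home so that the catch holds it shut when you let go. Never push on the lid with more than 25 N, which would break the light catch, and do not disturb the other things on the bench.

Things in the scene. Friction and masses are not known exactly. Their poses are not given: they have to be found in the camera images.
- press_spot (a point): Black pad, 26 mm across, on the lid at the middle of its front edge: press here, straight down. The point is the pad's face and moves with the lid; latched: 78 mm above the bench, 138 mm in front of the hinge line. The catch gives way at a steady 8 to 11 N, then meets a firm stop (12 N more per mm), 4 to 10 mm down, different each time: once it pushes back with a steady 13 N it has clicked.
- box_lid (a joint): Lid angle in rad about the hinge line: about 0 = latched and level, slightly negative = pressed down (stop at -0.08), positive = opening upward, 1.8 = sprung fully open, leaning back past upright. A spring opens it by itself in about 2 s unless the catch holds it. Lid: plywood, 160 x 182 mm, top 6 mm thick with a 20 mm deep skirt at front and sides.
- box_hinge (a point): Middle of the hinge line, 66 mm above the bench at the box's rear; axes as punch_box. The lid turns about its y axis. The lid's outer face lies 10 mm off the hinge line; the lid reaches 156 mm from it.
- punch_box: Dark wooden box, fixed, 150 (x) x 172 (y) x 58 mm, walls 7 mm. Origin at the centre of its underside; x points to the rear (hinge side), y to the left, z up. Heart-cam push catch: pressed to its stop and let go it alternates, release, then latch; a press that stops short leaves it as it was. Force readings jump by some newtons while the tool moves.
- compartment (a point): Middle of the floor of the empty front compartment, 6 mm above the bench; axes as punch_box. Free floor 88 mm (x) by 158 mm (y); low divider at its rear (top 26 mm above the bench); in the middle of its front the black catch housing, 50 mm wide, 56 mm high, with a sprung plunger up to 74 mm above the bench when the lid is open. The nail set fits along y.
- nail_set_mid (a point): Steel nail set, 118 mm long, round, 10.7 mm thick where it is gripped, tapering to one end. The point is on its axis in the thick part, 5 mm above the bench; the point's y axis runs along the shaft (the taper lies towards -y, 73 mm of the length lies that way and 45 mm towards +y).
- block_plane: Bystander: iron block plane, 164 x 118 x 52 mm. Origin under its centre.
- glue_bottle: Bystander: squeeze bottle with orange cap, 168 mm high. Origin under its centre.
- glue_bottle_2: Bystander: smaller squeeze bottle with dark cap, 148 mm high. Origin under its centre.
- marking_gauge: Bystander: wooden marking gauge, 199 mm long, 69 mm high. Origin under its centre.
- screw_box: Bystander: carton with green lid, 72 x 95 x 38 mm. Origin under its centre.
- caul_5: Bystander: wooden caul, 103 x 50 x 25 mm. Origin under its centre.
Things that resemble listed ones, but are neither listed nor needed, are in the scene too. There is more than one size of the part that bears nail_set_mid; the job needs the larger.

How it is judged:
By the outcome, as a careful person would: the job done as asked, in the order asked, and still so for the second after the job is handed in, with the robot touching nothing.
It also fails if it takes over 72 s, if anything falls off the work surface, if the arm or the gripper's body presses on something with over 40 N, if the wrist force passes 120 N, or if a joint passes its speed limit or range.

## Working session

There is one attempt and no reset: what is moved stays moved. The work goes in short steps, Python scripts to look and compute and a tool call to move; the robot and the scene stay as the last step left them, time stands still between calls to the robot, and variables do not carry over. Pictures are saved under pics/ and viewed, about 8 in all and at most 12, crops included, and the job is handed in when it is done.

Besides the shell and the picture viewer there is one more tool, called after "Emit:" as name(argument=value, ...) on one line, values as JSON. move_arm: Moves the arm, as the interface text tells. Its arguments: {"type":"object","properties":{"rows":{"type":"array","items":{"type":"array","items":{"type":"number"}}},"grip_force":{"type":"number"}},"required":["rows"]}

```bash
mkdir -p pics; python3 - <<'E'
from rig import ctrl
import cv2,numpy as np
s=ctrl.state();print(s)
for n in("scene","side","wrist"):
    c=ctrl.read_camera(n);cv2.imwrite(f"pics/{n}0.png",c["frame"]);print({k:np.round(v,4).tolist() for k,v in c.items() if k!="frame"})
E
```

```text
{'time_s': 0.0, 'qpos': array([ 1.15487524e+00,  8.79673791e-02,  1.37229067e+00, -6.70894556e-06,
        1.68361279e+00, -1.03083551e-01]), 'dq': array([ 0.00113374,  0.00086036,  0.00041672, -0.00182871,  0.00315996,
        0.00079711]), 'tau': array([-9.15841338e-04, -3.51856148e+01, -3.13276470e+01, -1.55873522e-04,
        1.04340899e-02,  1.79659253e-05]), 'eef_pos': array([0.16905742, 0.52283444, 0.2301139 ]), 'tool_rot': array([-1.57056853,  0.00226678,  1.2579583 ]), 'ft_force': array([-0.41791284, -0.1641846 , -0.60060122]), 'torque': array([-0.03480566,  0.05752403, -0.05726657]), 'grip_width': 0.08552364401699362}
{'fx': 364.8102, 'fy': 364.8102, 'cx': 255.2053, 'cy': 190.3721, 'R': [[-0.9154, -0.4021, -0.0167], [-0.2519, 0.6048, -0.7555], [0.3139, -0.6874, -0.655]], 't': [0.5109, 0.1519, 0.8298]}
{'fx': 412.6465, 'fy': 412.6465, 'cx': 259.1684, 'cy': 181.8506, 'R': [[-0.9504, -0.3101, 0.0237], [-0.1645, 0.4364, -0.8846], [0.264, -0.8446, -0.4658]], 't': [0.5373, 0.1302, 1.3116]}
{'fx': 297.3186, 'fy': 297.3186, 'cx': 252.7817, 'cy': 194.0129, 'mount': [[1.0, 0.0004, -0.0002, 0.0008], [0.0003, -0.2759, 0.9612, -0.1433], [0.0003, -0.9612, -0.2759, 0.0703], [0.0, 0.0, 0.0, 1.0]]}
```

View pics/scene0.png

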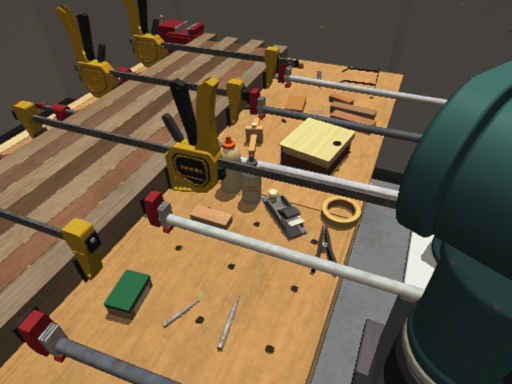

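View pics/wrist0.png

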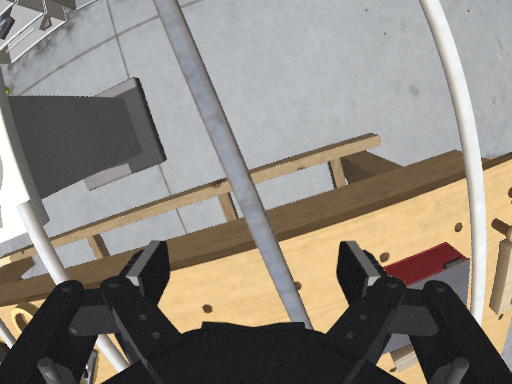

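View pics/side0.png

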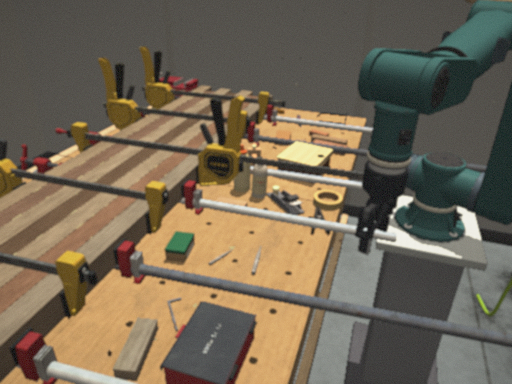

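```bash
cat > h.py <<'E'
import numpy as np,cv2
from rig import ctrl
from scipy.spatial.transform import Rotation as Ro
SC=dict(f=364.8102,cx=255.2053,cy=190.3721,R=np.array([[-0.9154,-0.4021,-0.0167],[-0.2519,0.6048,-0.7555],[0.3139,-0.6874,-0.655]]),t=np.array([0.5109,0.1519,0.8298]))
SI=dict(f=412.6465,cx=259.1684,cy=181.8506,R=np.array([[-0.9504,-0.3101,0.0237],[-0.1645,0.4364,-0.8846],[0.264,-0.8446,-0.4658]]),t=np.array([0.5373,0.1302,1.3116]))
def ctr(c): return -c['R'].T@c['t']
def ray(c,p):
    d=c['R'].T@np.array([(p[0]-c['cx'])/c['f'],(p[1]-c['cy'])/c['f'],1]); return d/np.linalg.norm(d)
def plane(c,p,z):
    o=ctr(c);d=ray(c,p);return o+d*(z-o[2])/d[2]
def tri(p,q):
    o1,o2,d1,d2=ctr(SC),ctr(SI),ray(SC,p),ray(SI,q)
    s=np.linalg.lstsq(np.c_[d1,-d2],o2-o1,rcond=None)[0];a=o1+s[0]*d1;b=o2+s[1]*d2
    return (a+b)/2,np.linalg.norm(a-b)
def line(s,q):
    n1=np.cross(ray(SC,s[0]),ray(SC,s[1]));n2=np.cross(ray(SI,q[0]),ray(SI,q[1]))
    A=np.array([n1,n2]);b=[n1@ctr(SC),n2@ctr(SI)]
    return [np.r_[x,np.linalg.solve(A[:,1:],b-A[:,0]*x)].round(3) for x in(0.2,0.45,0.6)]
E
python3 - <<'E'
from h import *
print(ctr(SC),ctr(SI))
B={'A':([(185,222),(410,292)],[(205,203),(355,232)]),'B':([(75,350),(170,380)],[(150,270),(480,330)]),'C':([(285,171),(395,196)],[(280,173),(360,185)])}
for k,v in B.items(): print(k,line(*v))
s=cv2.imread('pics/scene0.png');q=cv2.imread('pics/side0.png')
def z(im,x,y,w,h): return cv2.resize(im[y:y+h,x:x+w],(400,300),interpolation=cv2.INTER_CUBIC)
m=np.vstack([np.hstack([z(s,260,105,112,84),z(s,150,280,112,84)]),np.hstack([z(q,260,130,100,75),z(q,195,235,80,60)])])
cv2.imwrite('pics/m1.png',m)
E
```

```text
[0.24546725 0.68396829 0.66681148] [0.18580542 1.21757481 0.71338419]
A [array([0.2  , 0.185, 0.035]), array([0.45 , 0.193, 0.04 ]), array([0.6  , 0.198, 0.042])]
B [array([0.2  , 0.473, 0.019]), array([0.45 , 0.51 , 0.034]), array([0.6  , 0.533, 0.043])]
C [array([ 0.2  , -0.066,  0.061]), array([ 0.45 , -0.057,  0.061]), array([ 0.6  , -0.051,  0.062])]
```

View pics/m1.png

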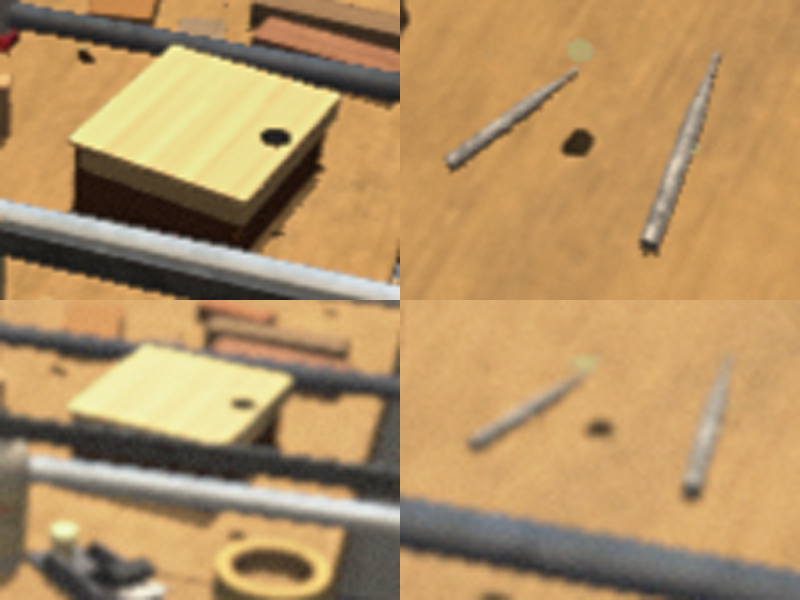

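```bash
python3 - <<'E'
from h import *
print('D',line([(165,151),(350,188)],[(90,138),(360,175)]));print('E',line([(260,109),(372,129)],[(260,139),(360,151)]))
a=lambda x,y:(260+x*.28,105+y*.28);b=lambda x,y:(260+x*.25,130+(y-300)*.25)
c=lambda x,y:(150+(x-400)*.28,280+y*.28);d=lambda x,y:(195+(x-400)*.2,235+(y-300)*.2)
L=dict(left=((70,142),(70,403)),top=((172,45),(150,345)),right=((340,97),(295,378)),bot=((245,203),(230,443)),pad=((275,136),(243,403)))
for k,(u,v) in L.items(): print(k,plane(SC,a(*u),.076).round(3),tri(a(*u),b(*v)))
for u,v in (((648,245),(690,492)),((716,55),(730,358)),((452,162),(472,445)),((577,72),(582,378))): print(plane(SC,c(*u),.005).round(4),plane(SI,d(*v),.005).round(4))
E
```

```text
D [array([0.2  , 0.054, 0.155]), array([0.45 , 0.084, 0.164]), array([0.6  , 0.102, 0.169])]
E [array([ 0.2  , -0.359,  0.063]), array([ 0.45 , -0.366,  0.054]), array([ 0.6  , -0.37 ,  0.049])]
left [ 0.544 -0.147  0.076] (array([ 0.53495393, -0.11815913,  0.09675878]), np.float64(0.001898587055984311))
top [ 0.515 -0.326  0.076] (array([ 0.50622291, -0.3015131 ,  0.08980832]), np.float64(0.00476272279838454))
right [ 0.359 -0.296  0.076] (array([ 0.35583593, -0.28333202,  0.08373171]), np.float64(0.0025031883052691667))
bot [ 0.393 -0.12   0.076] (array([ 0.3862836 , -0.09898361,  0.09137484]), np.float64(0.005250978133359953))
pad [ 0.394 -0.218  0.076] (array([ 0.39186831, -0.20620515,  0.08357228]), np.float64(0.0011107898115707798))
[0.4441 0.4238 0.005 ] [0.4443 0.4229 0.005 ]
[0.4606 0.3083 0.005 ] [0.46   0.3065 0.005 ]
[0.5642 0.4253 0.005 ] [0.5658 0.4262 0.005 ]
[0.5296 0.3499 0.005 ] [0.5321 0.3522 0.005 ]
```

```bash
cat >> h.py <<'E'
def rel(p,yaw,extra=None):
    s=ctrl.state();R=Ro.from_euler('xyz',s['tool_rot']);T=Ro.from_euler('xyz',[-np.pi/2,0,yaw])
    if extra is not None: T=T*Ro.from_rotvec(extra)
    print('pos',s['eef_pos'].round(4),'F',s['ft_force'].round(1),'t',round(s['time_s'],2),'w',round(s['grip_width'],4))
    print('row',(R.inv()*T).as_rotvec().round(4).tolist(),(R.inv().apply(np.array(p)-s['eef_pos'])*1000).round(1).tolist())
def wcam(name):
    s=ctrl.state();c=ctrl.read_camera('wrist');cv2.imwrite('pics/'+name,c['frame'])
    R=Ro.from_euler('xyz',s['tool_rot']).as_matrix();M=np.eye(4);M[:3,:3]=R;M[:3,3]=s['eef_pos'];W=M@c['mount']
    np.save('pics/'+name+'.npy',W);return c['frame'],W
def wplane(W,p,z,f=297.3186,cx=252.7817,cy=194.0129):
    u=np.array([p[0]-cx,p[1]-cy]);r=np.hypot(*u);th=r/f
    d=W[:3,:3]@np.r_[u/r*np.sin(th),np.cos(th)];o=W[:3,3];return o+d*(z-o[2])/d[2]
E
python3 -c "
from h import *
rel([.36,-.20,.28],-.185)"
```

```text
pos [0.1691 0.523  0.2304] F [-0.7  0.6  0.7] t 0.15 w 0.0856
row [0.0011, 1.443, -0.0016] [-629.2, -48.6, -404.1]
```

Emit:
move_arm(rows=[[0,1.443,0,-200,-80,-128,0],[0,1.443,0,-629,-80,-404,0],[0,1.443,0,-629,-80,-404,0],[0,1.443,0,-629,-80,-404,0],[0,1.443,0,-629,-80,-404,0]])

```text
time_s: 0.65
eef_pos: [0.232, 0.2831, 0.2653]
tool_rot: [-1.571, -0.0, 0.503]
ft_force: [1.3, -0.1, 0.3]
grip_width: 0.0124
```

```bash
python3 -c "
from h import *
rel([.36,-.20,.28],-.185)"
```

```text
pos [0.232  0.2831 0.2653] F [ 1.3 -0.1  0.3] t 0.65 w 0.0124
row [0.0004, 0.688, 0.0002] [-120.7, -14.5, -484.9]
```

Emit:
move_arm(rows=[[0,0.688,0,-121,-40,-485,0],[0,0.688,0,-121,-40,-485,0],[0,0.688,0,-121,-40,-485,0],[0,0.688,0,-121,-40,-485,0],[0,0.688,0,-121,-40,-485,0]])

```text
time_s: 1.15
eef_pos: [0.2968, 0.0425, 0.2856]
tool_rot: [-1.57, -0.002, -0.184]
ft_force: [2.0, -0.2, -0.4]
grip_width: 0.0001
```

```bash
python3 -c "
from h import *
rel([.36,-.20,.25],-.185)"
```

```text
pos [0.2968 0.0425 0.2856] F [ 2.  -0.2 -0.4] t 1.15 w 0.0001
row [-0.0005, 0.0009, 0.0015] [106.5, 35.7, -226.9]
```

Emit:
move_arm(rows=[[0,0,0,106,0,-227,0],[0,0,0,106,0,-227,0],[0,0,0,106,0,-227,0],[0,0,0,106,36,-227,0],[0,0,0,106,36,-227,0]])

```text
time_s: 1.65
eef_pos: [0.3592, -0.1942, 0.2517]
tool_rot: [-1.571, -0.002, -0.181]
ft_force: [0.6, 0.3, 0.2]
grip_width: -0.0003
```

```bash
python3 -c "
from h import *
rel([.36,-.20,.25],-.185);wcam('w1.png')"
```

```text
pos [ 0.3592 -0.1942  0.2517] F [0.6 0.3 0.2] t 1.65 w -0.0003
row [0.0004, 0.0036, 0.0019] [1.8, 1.7, -5.5]
```

View pics/w1.png

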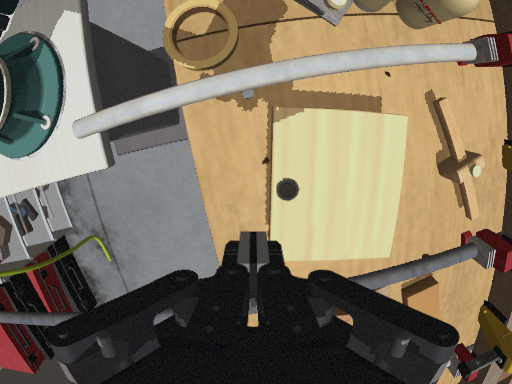

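```bash
python3 -c "
from h import *
W=np.load('pics/w1.png.npy');P=[wplane(W,p,.076) for p in((275,107),(407,115),(391,261),(272,261))]
print(np.round(P,4));pad=wplane(W,(287,189),.078);print(pad)
for i in range(4):
  d=P[(i+1)%4]-P[i];print(np.linalg.norm(d),np.arctan2(d[1],d[0]))
rel([pad[0],pad[1],.095],-.185)"
```

```text
[[ 0.396  -0.1248  0.076 ]
 [ 0.5491 -0.1532  0.076 ]
 [ 0.5188 -0.3386  0.076 ]
 [ 0.3633 -0.3027  0.076 ]]
[ 0.39400351 -0.21547933  0.078     ]
0.15571662147348644 -0.18350466012703942
0.18786578824208436 -1.7327540466469302
0.15959509807409308 2.9146248350094384
0.18088813910120324 1.3890599461975137
pos [ 0.3589 -0.1993  0.2467] F [ 1.2 -5.5 -2.4] t 1.7 w -0.0
row [0.0028, -0.0016, -0.0048] [38.2, 151.5, -8.9]
```

Emit:
move_arm(rows=[[0,0,0,38,50,-9,0],[0,0,0,38,100,-9,0],[0,0,0,38,135,-9,0],[0,0,0,38,151,-9,0],[0,0,0,38,151,-9,0]])

```text
time_s: 2.2
eef_pos: [0.3923, -0.2055, 0.0966]
tool_rot: [-1.567, 0.008, -0.18]
ft_force: [-0.8, -0.4, 0.3]
grip_width: 0.0004
```

Emit:
move_arm(rows=[[0,0,0,0,5,0,0],[0,0,0,0,10,0,0],[0,0,0,0,13,0,0],[0,0,0,0,15,0,0],[0,0,0,0,15,0,0]])

```text
time_s: 2.7
eef_pos: [0.395, -0.2075, 0.086]
tool_rot: [-1.571, -0.001, -0.18]
ft_force: [0.2, 0.2, 1.3]
grip_width: -0.0003
```

Emit:
move_arm(rows=[[0,0,0,0,0,-8,0],[0,0,0,0,2,-8,0],[0,0,0,0,4,-8,0],[0,0,0,0,6,-8,0],[0,0,0,0,6,-8,0]])

```text
time_s: 3.2
eef_pos: [0.3931, -0.2151, 0.0792]
tool_rot: [-1.57, 0.001, -0.18]
ft_force: [-1.0, 0.9, 0.4]
grip_width: 0.0
```

Emit:
move_arm(rows=[[0,0,0,0,1,0,0],[0,0,0,0,2,0,0],[0,0,0,0,2,0,0],[0,0,0,0,2,0,0]])

```text
time_s: 3.6
eef_pos: [0.3934, -0.2153, 0.0777]
tool_rot: [-1.571, -0.0, -0.18]
ft_force: [0.4, 0.9, -0.0]
grip_width: -0.0
```

Emit:
move_arm(rows=[[0,0,0,0,1,0,0],[0,0,0,0,2,0,0],[0,0,0,0,3,0,0],[0,0,0,0,3,0,0]])

```text
time_s: 4.0
eef_pos: [0.3935, -0.2154, 0.0759]
tool_rot: [-1.571, -0.0, -0.18]
ft_force: [-2.7, 1.1, 6.5]
grip_width: -0.0007
```

Emit:
move_arm(rows=[[0,0,0,0,0.7,0,0],[0,0,0,0,1.5,0,0],[0,0,0,0,1.5,0,0]])

```text
time_s: 4.3
eef_pos: [0.3935, -0.2154, 0.0745]
tool_rot: [-1.571, -0.0, -0.18]
ft_force: [-2.4, 2.2, 7.5]
grip_width: 0.0001
```

Emit:
move_arm(rows=[[0,0,0,0,0.5,0,0],[0,0,0,0,1,0,0],[0,0,0,0,1,0,0]])

```text
time_s: 4.6
eef_pos: [0.3935, -0.2154, 0.0736]
tool_rot: [-1.571, -0.0, -0.18]
ft_force: [-3.7, 1.3, 8.4]
grip_width: 0.0001
```

Emit:
move_arm(rows=[[0,0,0,0,0.5,0,0],[0,0,0,0,0.5,0,0],[0,0,0,0,0.5,0,0]])

```text
time_s: 4.9
eef_pos: [0.3935, -0.2154, 0.0732]
tool_rot: [-1.571, -0.0, -0.18]
ft_force: [-3.3, 2.5, 7.4]
grip_width: -0.0001
```

Emit:
move_arm(rows=[[0,0,0,0,0.5,0,0],[0,0,0,0,0.5,0,0],[0,0,0,0,0.5,0,0]])

```text
time_s: 5.2
eef_pos: [0.3935, -0.2154, 0.0727]
tool_rot: [-1.571, -0.0, -0.18]
ft_force: [-4.1, 2.1, 7.3]
grip_width: -0.0002
```

Emit:
move_arm(rows=[[0,0,0,0,0.4,0,0],[0,0,0,0,0.4,0,0],[0,0,0,0,0.4,0,0]])

```text
time_s: 5.5
eef_pos: [0.3935, -0.2154, 0.0723]
tool_rot: [-1.571, -0.0, -0.18]
ft_force: [-3.0, 2.3, 8.8]
grip_width: -0.0001
```

Emit:
move_arm(rows=[[0,0,0,0,0.4,0,0],[0,0,0,0,0.4,0,0],[0,0,0,0,0.4,0,0]])

```text
time_s: 5.8
eef_pos: [0.3935, -0.2154, 0.072]
tool_rot: [-1.571, -0.0, -0.18]
ft_force: [-2.9, 2.9, 9.1]
grip_width: -0.0001
```

Emit:
move_arm(rows=[[0,0,0,0,0.4,0,0],[0,0,0,0,0.4,0,0],[0,0,0,0,0.4,0,0]])

```text
time_s: 6.1
eef_pos: [0.3935, -0.2154, 0.0716]
tool_rot: [-1.571, -0.0, -0.18]
ft_force: [-4.0, 2.1, 9.4]
grip_width: -0.0002
```

Emit:
move_arm(rows=[[0,0,0,0,0.5,0,0],[0,0,0,0,0.5,0,0]])

```text
time_s: 6.3
eef_pos: [0.3934, -0.2154, 0.0711]
tool_rot: [-1.571, -0.0, -0.18]
ft_force: [-3.2, 1.6, 8.3]
grip_width: 0.0002
```

Emit:
move_arm(rows=[[0,0,0,0,0.5,0,0],[0,0,0,0,0.5,0,0]])

```text
time_s: 6.5
eef_pos: [0.3934, -0.2154, 0.0706]
tool_rot: [-1.571, -0.0, -0.18]
ft_force: [-3.5, 1.3, 8.9]
grip_width: 0.0001
```

Emit:
move_arm(rows=[[0,0,0,0,0.3,0,0],[0,0,0,0,0.3,0,0]])

```text
time_s: 6.7
eef_pos: [0.3934, -0.2154, 0.0704]
tool_rot: [-1.571, -0.0, -0.18]
ft_force: [-4.0, 1.7, 9.2]
grip_width: -0.0001
```

Emit:
move_arm(rows=[[0,0,0,0,0,0,0],[0,0,0,0,0,0,0]])

```text
time_s: 6.9
eef_pos: [0.3934, -0.2154, 0.0704]
tool_rot: [-1.571, -0.0, -0.18]
ft_force: [-4.2, 2.6, 9.5]
grip_width: 0.0
```

Emit:
move_arm(rows=[[0,0,0,0,0.5,0,0],[0,0,0,0,0.5,0,0]])

```text
time_s: 7.1
eef_pos: [0.3934, -0.2154, 0.0699]
tool_rot: [-1.571, -0.0, -0.18]
ft_force: [-4.0, 2.5, 9.8]
grip_width: -0.0002
```

Emit:
move_arm(rows=[[0,0,0,0,0.5,0,0],[0,0,0,0,0.5,0,0]])

```text
time_s: 7.3
eef_pos: [0.3934, -0.2154, 0.0694]
tool_rot: [-1.571, -0.0, -0.18]
ft_force: [-3.9, 3.1, 9.6]
grip_width: 0.0002
```

Emit:
move_arm(rows=[[0,0,0,0,0.3,0,0],[0,0,0,0,0.3,0,0]])

```text
time_s: 7.5
eef_pos: [0.3934, -0.2154, 0.0692]
tool_rot: [-1.571, -0.0, -0.18]
ft_force: [-4.0, 2.2, 9.5]
grip_width: -0.0003
```

Emit:
move_arm(rows=[[0,0,0,0,0.5,0,0],[0,0,0,0,0.5,0,0]])

```text
time_s: 7.7
eef_pos: [0.3934, -0.2154, 0.0689]
tool_rot: [-1.571, -0.0, -0.18]
ft_force: [-4.5, 2.3, 10.6]
grip_width: -0.0
```

Emit:
move_arm(rows=[[0,0,0,0,0.5,0,0],[0,0,0,0,0.5,0,0]])

```text
time_s: 7.9
eef_pos: [0.3934, -0.2154, 0.0687]
tool_rot: [-1.571, -0.0, -0.18]
ft_force: [-6.0, 3.1, 12.8]
grip_width: 0.0001
```

Emit:
move_arm(rows=[[0,0,0,0,0.3,0,0],[0,0,0,0,0.3,0,0]])

```text
time_s: 8.1
eef_pos: [0.3934, -0.2154, 0.0686]
tool_rot: [-1.571, -0.0, -0.18]
ft_force: [-4.9, 3.4, 13.6]
grip_width: -0.0
```

Emit:
move_arm(rows=[[0,0,0,0,0.4,0,0],[0,0,0,0,0.4,0,0],[0,0,0,0,0.4,0,0]])

```text
time_s: 8.4
eef_pos: [0.3934, -0.2154, 0.0684]
tool_rot: [-1.571, -0.0, -0.18]
ft_force: [-6.9, 4.0, 15.0]
grip_width: 0.0003
```

Emit:
move_arm(rows=[[0,0,0,0,-30,0,0],[0,0,0,-20,-80,0,0],[0,0,0,-60,-130,0,0],[0,0,0,-80,-180,0,0],[0,0,0,-80,-200,0,0]])

```text
time_s: 8.9
eef_pos: [0.3133, -0.2006, 0.2681]
tool_rot: [-1.572, -0.002, -0.181]
ft_force: [0.5, -0.3, 0.3]
grip_width: 0.0003
```

```bash
python3 -c "
from h import *
rel([.36,.15,.29],.137)"
```

```text
pos [ 0.3133 -0.2006  0.2681] F [ 0.5 -0.3  0.3] t 8.9 w 0.0003
row [0.0015, -0.3177, 0.0015] [-17.1, -22.4, 353.3]
```

Emit:
move_arm(rows=[[0,-0.318,0,-17,-30,353,50],[0,-0.318,0,-17,-30,353,50],[0,-0.318,0,-17,-30,353,50],[0,-0.318,0,-17,-30,353,50],[0,-0.318,0,-17,-30,353,50]])

```text
time_s: 9.4
eef_pos: [0.3473, 0.0477, 0.2872]
tool_rot: [-1.571, -0.002, 0.137]
ft_force: [0.9, 0.4, -0.0]
grip_width: 0.0428
```

```bash
python3 -c "
from h import *
rel([.45,.379,.16],.137)"
```

```text
pos [0.3473 0.0477 0.2872] F [ 0.9  0.4 -0. ] t 9.4 w 0.0428
row [0.0003, 0.0002, 0.0017] [146.9, 127.4, 314.2]
```

Emit:
move_arm(rows=[[0,0,0,20,0,50,50],[0,0,0,40,0,100,50],[0,0,0,60,0,150,50],[0,0,0,80,0,198,50],[0,0,0,100,0,240,50]])

```text
time_s: 9.9
eef_pos: [0.4105, 0.2902, 0.2868]
tool_rot: [-1.571, -0.001, 0.139]
ft_force: [2.2, -0.4, 0.6]
grip_width: 0.0429
```

Emit:
move_arm(rows=[[0,0,0,24,40,40,50],[0,0,0,47,80,74,50],[0,0,0,47,110,74,50],[0,0,0,47,127,74,50],[0,0,0,47,127,74,50]])

```text
time_s: 10.4
eef_pos: [0.4449, 0.3666, 0.1546]
tool_rot: [-1.575, 0.009, 0.139]
ft_force: [0.1, -0.3, 0.6]
grip_width: 0.0429
```

```bash
python3 -c "
from h import *
rel([.45,.379,.16],.137);f,W=wcam('w2.png');c=ctrl.read_camera('scene')['frame']
cv2.imwrite('pics/m2.png',np.hstack([f,cv2.resize(c[60:200,240:400],(288,252),interpolation=2) if 0 else cv2.copyMakeBorder(cv2.resize(c[60:200,240:400],(288,252)),0,132,0,0,0)]))"
```

```text
pos [0.4449 0.3666 0.1546] F [ 0.1 -0.3  0.6] t 10.4 w 0.0429
row [0.0043, 0.0018, -0.0087] [6.8, -5.5, 11.5]
```

View pics/m2.png

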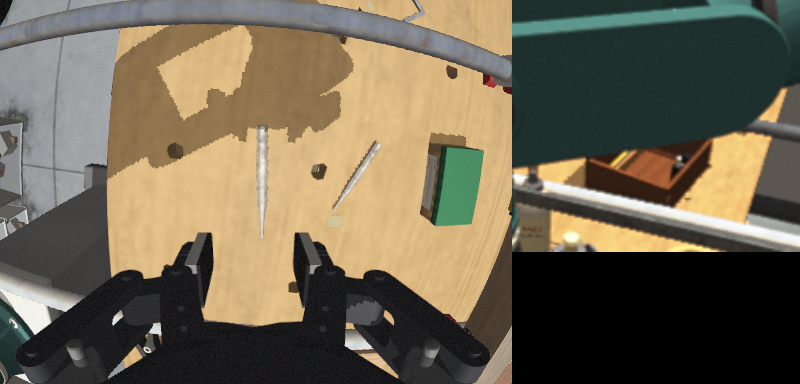

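```bash
python3 -c "
from h import *
W=np.load('pics/w2.png.npy');a=wplane(W,(262,126),.007);b=wplane(W,(263,237),.003);d=(a-b)[:2];L=np.hypot(*d);d/=L
print(a,b,L,'yaw',np.arctan2(-d[0],d[1]));m=a[:2]-.045*d;print(m)
rel([m[0],m[1],.06],np.arctan2(-d[0],d[1]))"
```

```text
[0.44483032 0.4225015  0.007     ] [0.46335999 0.30536621 0.003     ] 0.11859184516762608 yaw 0.1568902595251987
[0.45186146 0.3780542 ]
pos [0.4471 0.3676 0.1602] F [ 0.7 -0.  -0.2] t 10.5 w 0.0425
row [-0.0001, -0.0189, 0.0002] [6.1, 100.2, 9.7]
```

Emit:
move_arm(rows=[[0,-0.02,0,6,40,7,50],[0,-0.02,0,6,75,7,50],[0,-0.02,0,6,95,7,50],[0,-0.02,0,6,100,7,50],[0,-0.02,0,6,100,7,50]])

```text
time_s: 11.0
eef_pos: [0.4528, 0.3755, 0.0615]
tool_rot: [-1.57, -0.002, 0.158]
ft_force: [-0.4, 0.1, 0.6]
grip_width: 0.0427
```

```bash
python3 -c "
from h import *
rel([.4519,.378,.003],.155)"
```

```text
pos [0.4528 0.3755 0.0615] F [-0.4  0.1  0.6] t 11.0 w 0.0427
row [-0.001, 0.0025, 0.0022] [-0.6, 58.5, 2.5]
```

Emit:
move_arm(rows=[[0,0,0,0,25,2,50],[0,0,0,0,45,2,50],[0,0,0,0,55,2,50],[0,0,0,0,58,2,50],[0,0,0,0,58,2,50]])

```text
time_s: 11.5
eef_pos: [0.4525, 0.3778, 0.0033]
tool_rot: [-1.57, -0.002, 0.158]
ft_force: [0.2, -0.0, -0.6]
grip_width: 0.043
```

Emit:
move_arm(rows=[[0,0,0,0,0,0,50],[0,0,0,0,0,0,5],[0,0,0,0,0,0,0],[0,0,0,0,0,0,0],[0,0,0,0,0,0,0]], grip_force=60)

```text
time_s: 12.0
eef_pos: [0.4521, 0.3776, 0.0029]
tool_rot: [-1.57, -0.001, 0.158]
ft_force: [-0.4, 0.2, 3.7]
grip_width: 0.0079
```

Emit:
move_arm(rows=[[0,0,0,0,0,0,0],[0,0,0,0,0,0,0]])

```text
time_s: 12.2
eef_pos: [0.4522, 0.3777, 0.0029]
tool_rot: [-1.57, -0.002, 0.158]
ft_force: [-1.5, -0.6, 5.3]
grip_width: 0.0077
```

Emit:
move_arm(rows=[[0,0,0,0,0,0,25],[0,0,0,0,0,0,25],[0,0,0,0,1,0,25],[0,0,0,0,2,0,25],[0,0,0,0,2,0,25]])

```text
time_s: 12.7
eef_pos: [0.4513, 0.3771, 0.0001]
tool_rot: [-1.571, 0.001, 0.158]
ft_force: [-1.6, -0.9, 4.2]
grip_width: 0.0212
```

```bash
python3 -c "
from h import *
rel([.4519,.378,.003],.155);f,W=wcam('w3.png');cv2.imwrite('pics/w3c.png',cv2.resize(f[150:310,170:350],None,fx=3.5,fy=3.5,interpolation=2))"
```

```text
pos [4.513e-01 3.771e-01 1.000e-04] F [-1.6 -0.9  4.2] t 12.7 w 0.0212
row [0.0004, 0.0031, -0.0008] [0.7, -2.9, 0.8]
```

View pics/w3c.png

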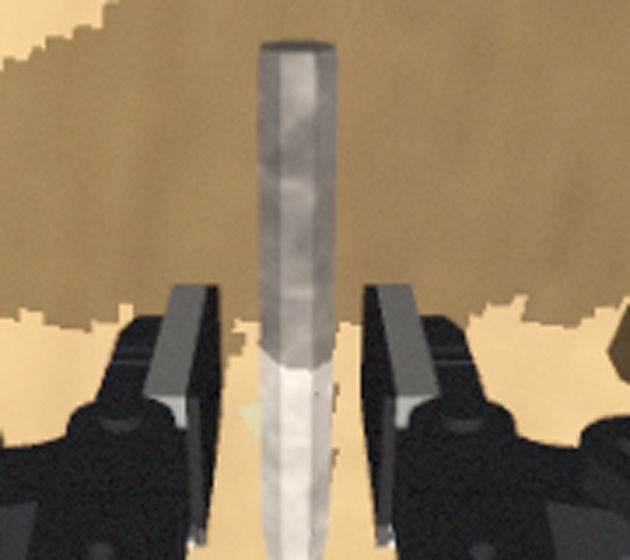

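Emit:
move_arm(rows=[[0,0,0,0,0,0,0],[0,0,0,0,0,0,0],[0,0,0,0,0,0,0],[0,0,0,0,0,0,0]], grip_force=60)

```text
time_s: 13.15
eef_pos: [0.452, 0.3777, 0.0006]
tool_rot: [-1.57, -0.001, 0.158]
ft_force: [-1.2, -0.5, 4.7]
grip_width: 0.0082
```

Emit:
move_arm(rows=[[0,0,0,0,-5,0,0],[0,0,0,0,-20,0,0],[0,0,0,0,-40,0,0],[0,0,0,0,-60,0,0],[0,0,0,0,-60,0,0]])

```text
time_s: 13.65
eef_pos: [0.4539, 0.3789, 0.0642]
tool_rot: [-1.567, -0.007, 0.158]
ft_force: [0.6, 0.2, 0.2]
grip_width: 0.0082
```

```bash
python3 -c "
from h import *
rel([.4519,.2,.28],-.185);f,W=wcam('w4.png');cv2.imwrite('pics/w4c.png',cv2.resize(f[130:310,150:370],None,fx=2.5,fy=2.5,interpolation=2))"
```

```text
pos [0.4539 0.3789 0.0642] F [0.6 0.2 0.2] t 13.65 w 0.0082
row [-0.0048, 0.3431, 0.0067] [-28.5, -216.6, -175.6]
```

View pics/w4c.png

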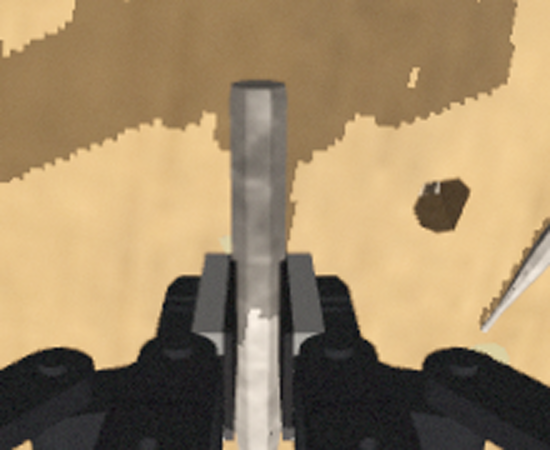

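Emit:
move_arm(rows=[[0,0,0,-10,-50,0,0],[0,0,0,-20,-100,0,0],[0,0,0,-30,-150,0,0],[0,0,0,-40,-200,-20,0],[0,0,0,-45,-225,-60,0]])

```text
time_s: 14.2
eef_pos: [0.4161, 0.3153, 0.2854]
tool_rot: [-1.568, -0.003, 0.162]
ft_force: [1.4, -0.0, -0.2]
grip_width: 0.0086
```

```bash
python3 -c "
from h import *
rel([.40,-.2,.28],-.185)"
```

```text
pos [0.4161 0.3153 0.2854] F [ 1.4 -0.  -0.2] t 14.2 w 0.0086
row [-0.0028, 0.3474, 0.0025] [-99.2, 3.9, -505.9]
```

Emit:
move_arm(rows=[[0,0.347,0,-99,0,-506,0],[0,0.347,0,-99,0,-506,0],[0,0.347,0,-99,0,-506,0],[0,0.347,0,-99,0,-506,0],[0,0.347,0,-99,0,-506,0]])

```text
time_s: 14.7
eef_pos: [0.4069, 0.0623, 0.2814]
tool_rot: [-1.571, 0.001, -0.188]
ft_force: [0.7, -0.7, -0.8]
grip_width: 0.0084
```

```bash
python3 -c "
from h import *
rel([.41,-.2,.22],-.185)"
```

```text
pos [0.4069 0.0623 0.2814] F [ 0.7 -0.7 -0.8] t 14.7 w 0.0084
row [0.0004, -0.0034, -0.0015] [52.2, 61.4, -257.0]
```

Emit:
move_arm(rows=[[0,0,0,10,0,-50,0],[0,0,0,20,0,-100,0],[0,0,0,30,0,-150,0],[0,0,0,42,20,-195,0],[0,0,0,52,50,-225,0]])

```text
time_s: 15.2
eef_pos: [0.417, -0.17, 0.2333]
tool_rot: [-1.573, -0.004, -0.191]
ft_force: [-0.1, 0.3, -0.3]
grip_width: 0.0082
```

Emit:
move_arm(rows=[[0,0,0,0,11,-20,0],[0,0,0,0,11,-26,0],[0,0,0,0,11,-26,0],[0,0,0,0,11,-26,0]])

```text
time_s: 15.6
eef_pos: [0.4123, -0.1916, 0.2226]
tool_rot: [-1.571, -0.002, -0.188]
ft_force: [0.4, -0.1, -0.0]
grip_width: 0.0087
```

```bash
python3 -c "
from h import *
rel([.4389,-.2096,.10],-.185);wcam('w5.png')"
```

```text
pos [ 0.4123 -0.1916  0.2226] F [ 0.4 -0.1 -0. ] t 15.6 w 0.0087
row [-0.0002, -0.0031, 0.0017] [29.3, 122.7, -12.7]
```

View pics/w5.png

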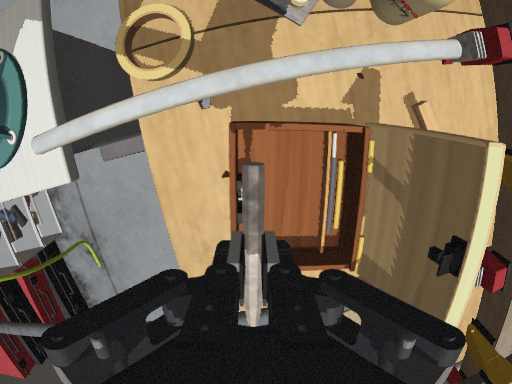

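```bash
python3 -c "
from h import *
W=np.load('pics/w5.png.npy')
P=[wplane(W,p,.058) for p in((230,123),(368,126),(357,268))];print(np.round(P,4))
c=np.array([.456,-.227]);x=np.array([.983,-.184]);y=np.array([.184,.983])
for p in P: print((p[:2]-c)@x,(p[:2]-c)@y)
for q,z in (((236,195),.056),((244,195),.056),((322,200),.026)):
  p=wplane(W,q,z);print(q,(p[:2]-c)@x,(p[:2]-c)@y)"
```

```text
[[ 0.4002 -0.13    0.058 ]
 [ 0.5456 -0.1571  0.058 ]
 [ 0.5186 -0.3274  0.058 ]]
-0.07270373019687919 0.08511721265792119
0.07525524903981386 0.08516723089057694
0.08001855963216827 -0.08721787796106194
(236, 195) -0.06772354123795447 0.007384486165824828
(244, 195) -0.05901987352936583 0.007360347822845252
(322, 200) 0.034894975649510725 -0.008041222373408066
```

Emit:
move_arm(rows=[[0,0,0,15,40,-6,0],[0,0,0,31,80,-12,0],[0,0,0,31,110,-13,0],[0,0,0,31,123,-13,0],[0,0,0,31,123,-13,0]])

```text
time_s: 16.15
eef_pos: [0.4391, -0.2093, 0.0974]
tool_rot: [-1.569, 0.003, -0.187]
ft_force: [0.1, -0.0, -0.9]
grip_width: 0.0084
```

```bash
python3 -c "
from h import *
rel([.441,-.210,.010],-.185)"
```

```text
pos [ 0.4391 -0.2093  0.0974] F [ 0.1 -0.  -0.9] t 16.15 w 0.0084
row [-0.0015, -0.0025, -0.003] [2.3, 87.4, -0.4]
```

Emit:
move_arm(rows=[[0,0,0,2,30,0,0],[0,0,0,2,60,0,0],[0,0,0,2,78,0,0],[0,0,0,2,87,0,0],[0,0,0,2,87,0,0]])

```text
time_s: 16.65
eef_pos: [0.4423, -0.2111, 0.0125]
tool_rot: [-1.571, -0.001, -0.188]
ft_force: [0.1, 0.2, -0.6]
grip_width: 0.0083
```

Emit:
move_arm(rows=[[0,0,0,0,0.5,0,0],[0,0,0,0,1,0,0],[0,0,0,0,1,0,0]])

```text
time_s: 16.95
eef_pos: [0.443, -0.2116, 0.0123]
tool_rot: [-1.571, -0.003, -0.189]
ft_force: [1.7, 1.7, 0.5]
grip_width: 0.0083
```

Emit:
move_arm(rows=[[0,0,0,0,1,0,0],[0,0,0,0,2,0,0],[0,0,0,0,2,0,0]])

```text
time_s: 17.25
eef_pos: [0.4423, -0.2113, 0.01]
tool_rot: [-1.571, -0.001, -0.189]
ft_force: [0.5, 3.3, 5.4]
grip_width: 0.0083
```

Emit:
move_arm(rows=[[0,0,0,0,0,0,20],[0,0,0,0,0,0,30],[0,0,0,0,0,0,30],[0,0,0,0,-15,0,30],[0,0,0,0,-40,0,30]])

```text
time_s: 17.75
eef_pos: [0.4406, -0.2108, 0.0471]
tool_rot: [-1.57, 0.004, -0.189]
ft_force: [0.8, -0.8, -0.4]
grip_width: 0.0257
```

Emit:
move_arm(rows=[[0,0,0,0,-40,0,30],[0,0,0,0,-90,0,20],[0,0,0,-20,-140,0,0],[0,0,0,-40,-180,0,0],[0,0,0,-40,-185,0,0]])

```text
time_s: 18.25
eef_pos: [0.4031, -0.2055, 0.2412]
tool_rot: [-1.577, -0.012, -0.19]
ft_force: [0.6, -0.4, 0.1]
grip_width: 0.0
```

```bash
python3 -c "
from h import *
rel([.36,-.2,.25],-.185);wcam('w6.png')"
```

```text
pos [ 0.4031 -0.2055  0.2412] F [ 0.6 -0.4  0.1] t 18.25 w 0.0
row [0.0065, -0.0051, 0.0117] [-43.3, -9.2, -2.8]
```

View pics/w6.png

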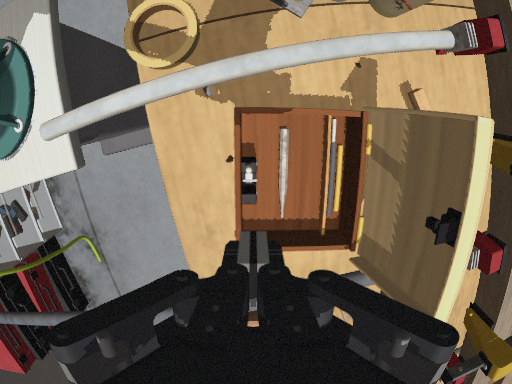

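```bash
python3 -c "
from h import *
rel([.49,-.233,.30],-.185);rel([.613,-.2565,.30],-.185)"
```

```text
pos [ 0.4033 -0.2052  0.239 ] F [ 0.3  0.2 -0.5] t 18.3 w 0.0002
row [0.005, -0.0049, 0.0093] [90.9, -60.2, -11.2]
pos [ 0.4033 -0.2052  0.239 ] F [ 0.3  0.2 -0.5] t 18.3 w 0.0002
row [0.005, -0.0049, 0.0093] [216.1, -59.0, -11.1]
```

Emit:
move_arm(rows=[[0,0,0,0,-45,0,0],[0,0,0,40,-62,-5,0],[0,0,0,85,-62,-11,0],[0,0,0,130,-62,-11,0],[0,0,0,175,-62,-11,0]])

```text
time_s: 18.8
eef_pos: [0.5736, -0.2481, 0.2933]
tool_rot: [-1.571, 0.003, -0.19]
ft_force: [-0.5, -0.1, 0.5]
grip_width: 0.0002
```

Emit:
move_arm(rows=[[0,0,0,40,0,0,0],[0,0,0,41,0,0,0],[0,0,0,41,0,0,0],[0,0,0,41,0,0,0]])

```text
time_s: 19.2
eef_pos: [0.6117, -0.2551, 0.2951]
tool_rot: [-1.571, 0.001, -0.189]
ft_force: [-0.4, 0.2, -0.3]
grip_width: 0.0001
```

```bash
python3 -c "
from h import *
rel([.613,-.2565,.198],-.185)"
```

```text
pos [ 0.6117 -0.2551  0.2951] F [-0.4  0.2 -0.3] t 19.2 w 0.0001
row [-0.0001, -0.0043, -0.0015] [1.7, 97.1, -1.2]
```

Emit:
move_arm(rows=[[0,0,0,2,40,-1,0],[0,0,0,2,75,-1,0],[0,0,0,2,97,-1,0],[0,0,0,2,97,-1,0]])

```text
time_s: 19.6
eef_pos: [0.6111, -0.2554, 0.1952]
tool_rot: [-1.569, 0.007, -0.19]
ft_force: [-1.4, 0.6, 0.1]
grip_width: 0.0003
```

```bash
python3 -c "
from h import *
rel([.613,-.2565,.198],-.185)
p=ctrl.state()['eef_pos'];X0=(p[:2]-[.5297,-.2409])@[.983,-.184];Z0=p[2]-.066;print(X0,Z0)
for th in np.r_[1.8,1.7:.0:-.16,.1,.05]:
  r=.135;h=.010+.008*np.sin(th);X=-r*np.cos(th)+h*np.sin(th);Z=r*np.sin(th)+h*np.cos(th)
  print(round(th,2),round((X-X0)*1e3,1),round(-(Z-Z0)*1e3,1))"
```

```text
pos [ 0.6111 -0.2554  0.1952] F [-1.4  0.6  0.1] t 19.6 w 0.0003
row [-0.002, -0.0047, -0.007] [2.0, -2.8, -0.7]
0.08271991740506973 0.12918653360539256
1.8 -34.7 1.8
1.7 -47.5 -2.4
1.54 -68.9 -6.3
1.38 -90.8 -6.7
1.22 -112.7 -3.6
1.06 -133.9 3.1
0.9 -153.9 13.3
0.74 -172.0 26.8
0.58 -187.8 43.2
0.42 -200.6 62.0
0.26 -210.1 82.8
0.1 -216.0 105.0
0.1 -216.0 105.0
0.05 -217.0 112.1
```

Emit:
move_arm(rows=[[0,0,0,-20,0,0,0],[0,0,0,-35,0,0,0],[0,0,0,-48,-2,0,0],[0,0,0,-58,-4,0,0],[0,0,0,-69,-6,0,0]])

```text
time_s: 20.1
eef_pos: [0.5464, -0.2437, 0.2071]
tool_rot: [-1.572, -0.004, -0.189]
ft_force: [2.6, -0.7, -1.8]
grip_width: -0.0001
```

Emit:
move_arm(rows=[[0,0,0,-11,0,0,0],[0,0,0,-22,0,0,0],[0,0,0,-33,1,0,0],[0,0,0,-44,3,0,0],[0,0,0,-44,3,0,0]])

```text
time_s: 20.6
eef_pos: [0.5015, -0.2349, 0.2012]
tool_rot: [-1.571, 0.002, -0.19]
ft_force: [1.5, 0.0, -0.3]
grip_width: -0.0004
```

Emit:
move_arm(rows=[[0,0,0,-11,3,0,0],[0,0,0,-21,8,0,0],[0,0,0,-32,13,0,0],[0,0,0,-41,19,0,0],[0,0,0,-50,25,0,0]])

```text
time_s: 21.1
eef_pos: [0.454, -0.2258, 0.1767]
tool_rot: [-1.571, -0.001, -0.189]
ft_force: [1.5, -0.1, 2.3]
grip_width: -0.0002
```

Emit:
move_arm(rows=[[0,0,0,-9,7,0,0],[0,0,0,-17,15,0,0],[0,0,0,-25,24,0,0],[0,0,0,-32,33,0,0],[0,0,0,-32,33,0,0]])

```text
time_s: 21.6
eef_pos: [0.421, -0.2192, 0.1418]
tool_rot: [-1.57, 0.004, -0.189]
ft_force: [1.4, 0.5, 0.5]
grip_width: 0.0002
```

```bash
python3 -c "
from h import *
rel([.394,-.2155,.085],-.185)
p=ctrl.state()['eef_pos'];print((p[:2]-[.5297,-.2409])@[.983,-.184],(p[:2]-[.5297,-.2409])@[.184,.983])
c=ctrl.read_camera('scene')['frame'];w,W=wcam('w7.png');cv2.imwrite('pics/m7.png',np.hstack([w[60:320,150:510],cv2.resize(c[80:200,240:400],(347,260))]))"
```

```text
pos [ 0.421  -0.2192  0.1418] F [1.4 0.5 0.5] t 21.6 w 0.0002
row [-0.0011, -0.0044, -0.0035] [-27.1, 56.8, -1.5]
-0.11079421667531825 0.0013201163600872023
```

View pics/m7.png

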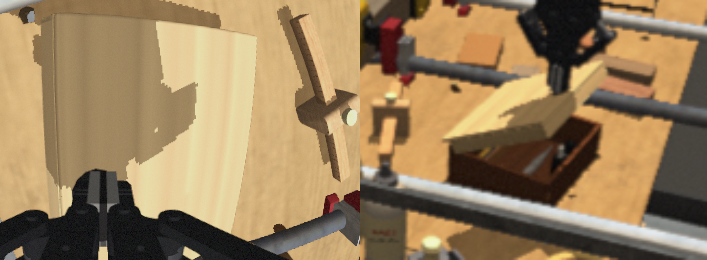

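Emit:
move_arm(rows=[[0,0,0,-8,11,-1,0],[0,0,0,-14,22,-1,0],[0,0,0,-20,33,-1,0],[0,0,0,-24,42,-1,0],[0,0,0,-26,50,-1,0]])

```text
time_s: 22.2
eef_pos: [0.3965, -0.2159, 0.0928]
tool_rot: [-1.571, 0.001, -0.189]
ft_force: [1.9, -1.0, 1.6]
grip_width: -0.0001
```

Emit:
move_arm(rows=[[0,0,0,0,2,0,0],[0,0,0,-1,4,0,0],[0,0,0,-1,6,0,0],[0,0,0,-1,6,0,0]])

```text
time_s: 22.6
eef_pos: [0.3953, -0.2155, 0.0872]
tool_rot: [-1.57, 0.002, -0.189]
ft_force: [-2.1, 0.8, 1.4]
grip_width: 0.0
```

Now press as before, to the stop near z = 0.068.

Emit:
move_arm(rows=[[0,0,0,0,2,0,0],[0,0,0,-1,4,0,0],[0,0,0,-1,6,0,0],[0,0,0,-1,6,0,0]])

```text
time_s: 23.0
eef_pos: [0.3952, -0.2156, 0.0815]
tool_rot: [-1.571, -0.0, -0.189]
ft_force: [-0.4, 0.4, 2.4]
grip_width: -0.0002
```

Emit:
move_arm(rows=[[0,0,0,0,1,0,0],[0,0,0,0,2,0,0],[0,0,0,0,3,0,0],[0,0,0,0,3,0,0]])

```text
time_s: 23.4
eef_pos: [0.395, -0.2156, 0.0788]
tool_rot: [-1.571, 0.0, -0.189]
ft_force: [-1.2, 0.0, 3.2]
grip_width: -0.0001
```

Emit:
move_arm(rows=[[0,0,0,0,1,0,0],[0,0,0,0,2,0,0],[0,0,0,0,2,0,0]])

```text
time_s: 23.7
eef_pos: [0.3949, -0.2155, 0.0773]
tool_rot: [-1.571, 0.0, -0.189]
ft_force: [-2.9, 1.7, 6.6]
grip_width: 0.0001
```

Emit:
move_arm(rows=[[0,0,0,0,0.5,0,0],[0,0,0,0,1,0,0],[0,0,0,0,1,0,0]])

```text
time_s: 24.0
eef_pos: [0.3948, -0.2155, 0.0763]
tool_rot: [-1.571, 0.001, -0.189]
ft_force: [-2.8, 1.2, 7.0]
grip_width: 0.0002
```

Emit:
move_arm(rows=[[0,0,0,0,0.5,0,0],[0,0,0,0,1,0,0],[0,0,0,0,1,0,0]])

```text
time_s: 24.3
eef_pos: [0.3948, -0.2155, 0.0754]
tool_rot: [-1.571, 0.001, -0.189]
ft_force: [-2.8, 2.0, 7.8]
grip_width: 0.0
```

Emit:
move_arm(rows=[[0,0,0,0,0.4,0,0],[0,0,0,0,0.8,0,0],[0,0,0,0,0.8,0,0]])

```text
time_s: 24.6
eef_pos: [0.3948, -0.2155, 0.0747]
tool_rot: [-1.571, 0.001, -0.189]
ft_force: [-3.2, 1.6, 7.3]
grip_width: 0.0002
```

Emit:
move_arm(rows=[[0,0,0,0,0.6,0,0],[0,0,0,0,0.6,0,0]])

```text
time_s: 24.8
eef_pos: [0.3948, -0.2155, 0.0741]
tool_rot: [-1.571, 0.001, -0.189]
ft_force: [-3.0, 0.9, 7.9]
grip_width: 0.0002
```

Emit:
move_arm(rows=[[0,0,0,0,0.6,0,0],[0,0,0,0,0.6,0,0]])

```text
time_s: 25.0
eef_pos: [0.3948, -0.2155, 0.0735]
tool_rot: [-1.571, 0.001, -0.189]
ft_force: [-3.8, 2.0, 7.9]
grip_width: 0.0002
```

Emit:
move_arm(rows=[[0,0,0,0,0.6,0,0],[0,0,0,0,0.6,0,0]])

```text
time_s: 25.2
eef_pos: [0.3947, -0.2155, 0.0729]
tool_rot: [-1.571, 0.001, -0.189]
ft_force: [-3.4, 2.3, 8.4]
grip_width: 0.0
```

Emit:
move_arm(rows=[[0,0,0,0,0.5,0,0],[0,0,0,0,0.5,0,0]])

```text
time_s: 25.4
eef_pos: [0.3947, -0.2155, 0.0725]
tool_rot: [-1.571, 0.001, -0.189]
ft_force: [-4.5, 1.5, 8.1]
grip_width: -0.0003
```

Emit:
move_arm(rows=[[0,0,0,0,0.5,0,0],[0,0,0,0,0.5,0,0]])

```text
time_s: 25.6
eef_pos: [0.3947, -0.2155, 0.072]
tool_rot: [-1.571, 0.001, -0.189]
ft_force: [-4.1, 1.3, 9.0]
grip_width: -0.0002
```

Emit:
move_arm(rows=[[0,0,0,0,0.6,0,0],[0,0,0,0,0.6,0,0]])

```text
time_s: 25.8
eef_pos: [0.3947, -0.2155, 0.0714]
tool_rot: [-1.571, 0.001, -0.189]
ft_force: [-4.3, 1.0, 8.3]
grip_width: 0.0001
```

Emit:
move_arm(rows=[[0,0,0,0,0.6,0,0],[0,0,0,0,0.6,0,0]])

```text
time_s: 26.0
eef_pos: [0.3947, -0.2155, 0.0708]
tool_rot: [-1.571, 0.001, -0.189]
ft_force: [-3.2, 2.5, 8.7]
grip_width: 0.0003
```

Emit:
move_arm(rows=[[0,0,0,0,0.5,0,0],[0,0,0,0,0.5,0,0]])

```text
time_s: 26.2
eef_pos: [0.3947, -0.2155, 0.0704]
tool_rot: [-1.571, 0.001, -0.189]
ft_force: [-4.7, 1.5, 9.7]
grip_width: -0.0
```

Emit:
move_arm(rows=[[0,0,0,0,0.5,0,0],[0,0,0,0,0.5,0,0]])

```text
time_s: 26.4
eef_pos: [0.3947, -0.2155, 0.0699]
tool_rot: [-1.571, 0.001, -0.189]
ft_force: [-4.0, 2.8, 8.8]
grip_width: -0.0001
```

Emit:
move_arm(rows=[[0,0,0,0,0.6,0,0],[0,0,0,0,0.6,0,0]])

```text
time_s: 26.6
eef_pos: [0.3946, -0.2155, 0.0694]
tool_rot: [-1.571, 0.001, -0.189]
ft_force: [-4.6, 1.9, 9.1]
grip_width: -0.0003
```

Emit:
move_arm(rows=[[0,0,0,0,0.5,0,0],[0,0,0,0,0.5,0,0]])

```text
time_s: 26.8
eef_pos: [0.3946, -0.2155, 0.0689]
tool_rot: [-1.571, 0.001, -0.189]
ft_force: [-5.2, 2.3, 9.8]
grip_width: -0.0
```

Emit:
move_arm(rows=[[0,0,0,0,0.4,0,0],[0,0,0,0,0.4,0,0]])

```text
time_s: 27.0
eef_pos: [0.3946, -0.2155, 0.0685]
tool_rot: [-1.571, 0.001, -0.189]
ft_force: [-5.2, 1.6, 9.3]
grip_width: 0.0001
```

Emit:
move_arm(rows=[[0,0,0,0,0.4,0,0],[0,0,0,0,0.4,0,0]])

```text
time_s: 27.2
eef_pos: [0.3946, -0.2155, 0.0681]
tool_rot: [-1.571, 0.001, -0.189]
ft_force: [-5.4, 1.2, 10.1]
grip_width: 0.0001
```

Emit:
move_arm(rows=[[0,0,0,0,0.5,0,0],[0,0,0,0,0.5,0,0]])

```text
time_s: 27.4
eef_pos: [0.3946, -0.2155, 0.0678]
tool_rot: [-1.571, 0.001, -0.189]
ft_force: [-5.0, 2.2, 11.1]
grip_width: 0.0001
```

Emit:
move_arm(rows=[[0,0,0,0,0.4,0,0],[0,0,0,0,0.4,0,0]])

```text
time_s: 27.6
eef_pos: [0.3946, -0.2155, 0.0676]
tool_rot: [-1.571, 0.001, -0.189]
ft_force: [-5.9, 2.9, 11.8]
grip_width: 0.0002
```

Emit:
move_arm(rows=[[0,0,0,0,0.4,0,0],[0,0,0,0,0.4,0,0]])

```text
time_s: 27.8
eef_pos: [0.3947, -0.2155, 0.0674]
tool_rot: [-1.571, 0.001, -0.189]
ft_force: [-5.7, 2.9, 12.6]
grip_width: -0.0001
```

Emit:
move_arm(rows=[[0,0,0,0,0.4,0,0],[0,0,0,0,0.4,0,0]])

```text
time_s: 28.0
eef_pos: [0.3947, -0.2155, 0.0673]
tool_rot: [-1.571, 0.001, -0.189]
ft_force: [-5.9, 3.0, 14.9]
grip_width: -0.0002
```

Emit:
move_arm(rows=[[0,0,0,0,0.4,0,0],[0,0,0,0,0.4,0,0],[0,0,0,0,0.4,0,0]])

```text
time_s: 28.3
eef_pos: [0.3947, -0.2155, 0.0671]
tool_rot: [-1.571, 0.001, -0.189]
ft_force: [-6.9, 2.9, 16.3]
grip_width: 0.0003
```

Clicked; release smoothly and move off, then check.

Emit:
move_arm(rows=[[0,0,0,0,-5,0,0],[0,0,0,0,-10,0,0],[0,0,0,0,-20,0,0],[0,0,0,-10,-50,0,0],[0,0,0,-30,-100,0,0]])

```text
time_s: 28.8
eef_pos: [0.3655, -0.2089, 0.159]
tool_rot: [-1.567, 0.007, -0.188]
ft_force: [1.2, -0.1, 0.5]
grip_width: 0.0001
```

Emit:
move_arm(rows=[[0,0,0,-20,-50,0,0],[0,0,0,-30,-80,0,0],[0,0,0,-30,-80,0,0],[0,0,0,-30,-80,0,0],[0,0,0,-30,-80,0,0]])

```text
time_s: 29.3
eef_pos: [0.3372, -0.2042, 0.2396]
tool_rot: [-1.569, 0.002, -0.189]
ft_force: [-0.2, -0.1, 0.3]
grip_width: -0.0001
```

Emit:
move_arm(rows=[[0,0,0,0,0,0,0],[0,0,0,0,0,0,0],[0,0,0,0,0,0,0],[0,0,0,0,0,0,0],[0,0,0,0,0,0,0]])

```text
time_s: 29.8
eef_pos: [0.3375, -0.2045, 0.2411]
tool_rot: [-1.571, 0.0, -0.189]
ft_force: [-1.1, 0.0, -1.0]
grip_width: 0.0001
```

```bash
python3 -c "
from h import *
w,W=wcam('w8.png');c=ctrl.read_camera('scene')['frame'];cv2.imwrite('pics/m8.png',np.hstack([cv2.resize(w,(400,300)),cv2.resize(c,(400,300))]))"
```

```text
(no output)
```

View pics/m8.png

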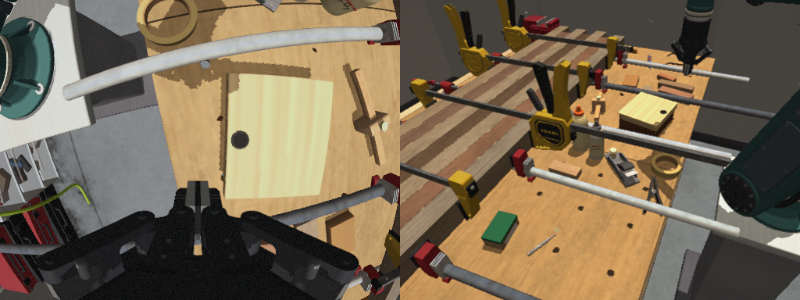

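The lid is shut and level 1.5 s after I let go: in the wrist view its corners are near (227,73) and (333,82) with the pad at (240,140). The other objects are where they were.

```bash
python3 -c "
from h import *
W=np.load('pics/w8.png.npy');print(wplane(W,(240*1.28,140*1.28),.078))
print(ctrl.close_job())"
```

```text
[ 0.39432724 -0.21613456  0.078     ]
the job is handed in; nothing more can be done
None
```

The larger nail set is in the punch box with the lid latched shut, and the job is handed in.

- **Opening:** I pressed the pad until the push catch clicked. The vertical force was 15.0 N at most on that press, and the lid sprang open.
- **Placing:** I laid the nail set flat along y in the empty front compartment. A wrist picture taken after release showed it there.
- **Closing:** I swung the lid down from behind and pressed it home. The vertical force was 16.3 N at most, and the total including sideways force was about 18 N, under the 25 N limit. These are the readings at the end of each move.

**Last checks:** About 1.5 s after I let go, the lid was still shut. The pad measured at (0.394, -0.216), assuming its latched height; before opening it was at (0.394, -0.2155). The robot was touching nothing, and the other objects looked undisturbed. I handed in at about 30 s, against the 72 s limit.

**What disagreed:**
- The gripper read about 8 mm on the 10.7 mm shaft. I reopened and gripped again slightly lower, with the same reading, but the hold was secure.
- Locating the lid from the two fixed cameras put it 1–3 cm off the estimate from its known height. I used the known-height estimate, and the wrist camera confirmed it.

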